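# Cider bench changeover: swap the samples, sort the catch tray, restart the capper

### The job

The two samples on the wooden boards, a tall bottle and a squat jar, are the wrong way round: swap them, each standing upright and fully on the other's board, and clear the capper's catch tray, standing every finished bottle upright in the tote behind the board that the sample bottle moves to and every finished jar upright in the tote behind the board that the sample jar moves to. Only when all of that is done, push the capper's lever over, away from the robot, as far as it goes. Leave the other things on the bench where they are.

Things in the scene. Friction and masses are not known exactly. Their poses are not given: they have to be found in the camera images.
- sample_bottle: The sample bottle, standing on one of the two wooden boards at the start: closed amber glass bottle, 60 mm across and 165 mm tall: straight body up to 92 mm, shoulder, neck 26 to 27 mm across from about 122 mm up, steel crown cap 31 mm across on top (157 to 165 mm); origin at the centre of its underside, z up the bottle.
- sample_jar: The sample jar, standing on the other wooden board at the start: squat closed amber glass jar, 75 mm tall: body 68 mm across up to 48 mm, above it a steel screw lid 52 mm across (51 to 75 mm); origin at the centre of its underside, z up.
- bottle1: Finished bottle in the catch tray (may be absent): closed amber glass bottle, 60 mm across and 165 mm tall: straight body up to 92 mm, shoulder, neck 26 to 27 mm across from about 122 mm up, steel crown cap 31 mm across on top (157 to 165 mm); origin at the centre of its underside, z up the bottle.
- bottle2: Finished bottle in the catch tray (may be absent): closed amber glass bottle, 60 mm across and 165 mm tall: straight body up to 92 mm, shoulder, neck 26 to 27 mm across from about 122 mm up, steel crown cap 31 mm across on top (157 to 165 mm); origin at the centre of its underside, z up the bottle.
- bottle3: Finished bottle in the catch tray (may be absent): closed amber glass bottle, 60 mm across and 165 mm tall: straight body up to 92 mm, shoulder, neck 26 to 27 mm across from about 122 mm up, steel crown cap 31 mm across on top (157 to 165 mm); origin at the centre of its underside, z up the bottle.
- jar1: Finished jar in the catch tray (may be absent): squat closed amber glass jar, 75 mm tall: body 68 mm across up to 48 mm, above it a steel screw lid 52 mm across (51 to 75 mm); origin at the centre of its underside, z up.
- jar2: Finished jar in the catch tray (may be absent): squat closed amber glass jar, 75 mm tall: body 68 mm across up to 48 mm, above it a steel screw lid 52 mm across (51 to 75 mm); origin at the centre of its underside, z up.
- jar3: Finished jar in the catch tray (may be absent): squat closed amber glass jar, 75 mm tall: body 68 mm across up to 48 mm, above it a steel screw lid 52 mm across (51 to 75 mm); origin at the centre of its underside, z up.
- board_a: Square light wooden sample board, 130 x 130 mm, 8 mm thick, fixed, nearer the middle of the bench; origin at the centre of its underside, z up. Its tote stands right behind it, on the side away from the robot.
- tote_a: Open cream plastic tote standing right behind board_a, fixed: 200 mm (its x) by 180 mm (its y) outside, 50 mm high, walls and floor 6 mm thick; origin at the centre of its underside, z up.
- board_b: Square light wooden sample board, 130 x 130 mm, 8 mm thick, fixed, farther to the robot's left; origin at the centre of its underside, z up. Its tote stands right behind it, on the side away from the robot.
- tote_b: Open cream plastic tote standing right behind board_b, fixed: 200 mm (its x) by 180 mm (its y) outside, 50 mm high, walls and floor 6 mm thick; origin at the centre of its underside, z up.
- tray: Shallow steel catch tray at the end of the capper's roller conveyor on the robot's right, fixed: 292 mm (its x) by 212 mm (its y), 30 mm high, walls and floor 4 mm thick; origin at the centre of its underside. Finished bottles and jars stand in it, about 90 mm (x) and 105 mm (y) apart.
- lever (a joint): Angle of the capper's start lever, rad: near 0 it leans towards the robot (stopped), 1.0 is its far stop, leaning away from the robot (running). It stays where it is left.
- lever_tip (a point): Centre of the black ball (26 mm across) on the end of the lever. The lever is 90 mm long, swings about a level axis 82 mm above the bench, on a fixed grey control box 130 x 80 x 60 mm with a 25 mm block on top.
- control: Grey control box that carries the lever, fixed, 130 mm (its x) by 80 mm (its y), 60 mm high; origin at the centre of its underside, x is the way the lever is pushed. The lever's axis is above the origin.
- beaker: Bystander: steel beaker, 64 mm across, 80 mm tall, beside the near end of the tray; origin at its underside.
- brush: Bystander: wooden brush, 160 mm long, lying between the two boards; origin at the centre of its underside.
- cleaner: Bystander: white plastic bottle, 70 mm across, 190 mm tall, at the left of the boards; origin at its underside.
- mug: Bystander: white mug, 84 mm across, 95 mm tall, beyond the totes; origin at its underside.
- wrench: Bystander: steel wrench, 180 mm long, lying beyond the control box; origin at the centre of its underside.

How it is judged (in metres and radians):
On the way, in this order (a step that is already met when the one before it is completed fails the run):
1. the samples have changed boards and every finished bottle and jar stands in its proper tote ((((x of sample_bottle in the frame of board_a between -0.045 and 0.045 m and y of sample_bottle in the frame of board_a between -0.045 and 0.045 m and z of sample_bottle in the frame of board_a between 0 and 0.02 m and angle between sample_bottle's own z axis and vertical below 0.15 rad and linear speed of sample_bottle below 0.03 m/s) and (x of sample_jar in the frame of board_b between -0.045 and 0.045 m and y of sample_jar in the frame of board_b between -0.045 and 0.045 m and z of sample_jar in the frame of board_b between 0 and 0.02 m and angle between sample_jar's own z axis and vertical below 0.15 rad and linear speed of sample_jar below 0.03 m/s) and (x of bottle1 in the frame of tote_a between -0.09 and 0.09 m and y of bottle1 in the frame of tote_a between -0.08 and 0.08 m and z of bottle1 in the frame of tote_a between -0.002 and 0.02 m and angle between bottle1's own z axis and vertical below 0.15 rad and linear speed of bottle1 below 0.03 m/s) and (x of bottle2 in the frame of tote_a between -0.09 and 0.09 m and y of bottle2 in the frame of tote_a between -0.08 and 0.08 m and z of bottle2 in the frame of tote_a between -0.002 and 0.02 m and angle between bottle2's own z axis and vertical below 0.15 rad and linear speed of bottle2 below 0.03 m/s) and (x of bottle3 in the frame of tote_a between -0.09 and 0.09 m and y of bottle3 in the frame of tote_a between -0.08 and 0.08 m and z of bottle3 in the frame of tote_a between -0.002 and 0.02 m and angle between bottle3's own z axis and vertical below 0.15 rad and linear speed of bottle3 below 0.03 m/s) and (x of jar1 in the frame of tote_b between -0.09 and 0.09 m and y of jar1 in the frame of tote_b between -0.08 and 0.08 m and z of jar1 in the frame of tote_b between -0.002 and 0.02 m and angle between jar1's own z axis and vertical below 0.15 rad and linear speed of jar1 below 0.03 m/s) and (x of jar2 in the frame of tote_b between -0.09 and 0.09 m and y of jar2 in the frame of tote_b between -0.08 and 0.08 m and z of jar2 in the frame of tote_b between -0.002 and 0.02 m and angle between jar2's own z axis and vertical below 0.15 rad and linear speed of jar2 below 0.03 m/s) and (x of jar3 in the frame of tote_b between -0.09 and 0.09 m and y of jar3 in the frame of tote_b between -0.08 and 0.08 m and z of jar3 in the frame of tote_b between -0.002 and 0.02 m and angle between jar3's own z axis and vertical below 0.15 rad and linear speed of jar3 below 0.03 m/s)) or ((x of sample_bottle in the frame of board_b between -0.045 and 0.045 m and y of sample_bottle in the frame of board_b between -0.045 and 0.045 m and z of sample_bottle in the frame of board_b between 0 and 0.02 m and angle between sample_bottle's own z axis and vertical below 0.15 rad and linear speed of sample_bottle below 0.03 m/s) and (x of sample_jar in the frame of board_a between -0.045 and 0.045 m and y of sample_jar in the frame of board_a between -0.045 and 0.045 m and z of sample_jar in the frame of board_a between 0 and 0.02 m and angle between sample_jar's own z axis and vertical below 0.15 rad and linear speed of sample_jar below 0.03 m/s) and (x of bottle1 in the frame of tote_b between -0.09 and 0.09 m and y of bottle1 in the frame of tote_b between -0.08 and 0.08 m and z of bottle1 in the frame of tote_b between -0.002 and 0.02 m and angle between bottle1's own z axis and vertical below 0.15 rad and linear speed of bottle1 below 0.03 m/s) and (x of bottle2 in the frame of tote_b between -0.09 and 0.09 m and y of bottle2 in the frame of tote_b between -0.08 and 0.08 m and z of bottle2 in the frame of tote_b between -0.002 and 0.02 m and angle between bottle2's own z axis and vertical below 0.15 rad and linear speed of bottle2 below 0.03 m/s) and (x of bottle3 in the frame of tote_b between -0.09 and 0.09 m and y of bottle3 in the frame of tote_b between -0.08 and 0.08 m and z of bottle3 in the frame of tote_b between -0.002 and 0.02 m and angle between bottle3's own z axis and vertical below 0.15 rad and linear speed of bottle3 below 0.03 m/s) and (x of jar1 in the frame of tote_a between -0.09 and 0.09 m and y of jar1 in the frame of tote_a between -0.08 and 0.08 m and z of jar1 in the frame of tote_a between -0.002 and 0.02 m and angle between jar1's own z axis and vertical below 0.15 rad and linear speed of jar1 below 0.03 m/s) and (x of jar2 in the frame of tote_a between -0.09 and 0.09 m and y of jar2 in the frame of tote_a between -0.08 and 0.08 m and z of jar2 in the frame of tote_a between -0.002 and 0.02 m and angle between jar2's own z axis and vertical below 0.15 rad and linear speed of jar2 below 0.03 m/s) and (x of jar3 in the frame of tote_a between -0.09 and 0.09 m and y of jar3 in the frame of tote_a between -0.08 and 0.08 m and z of jar3 in the frame of tote_a between -0.002 and 0.02 m and angle between jar3's own z axis and vertical below 0.15 rad and linear speed of jar3 below 0.03 m/s))) and distance of each of sample_bottle, sample_jar from where it was at the start of the episode above 0.12 m), for 0.2 s.
2. the lever is pushed over to its far stop (value of joint lever above 0.88 rad), for 0.2 s.
At the end, for the whole second after the job is handed in: Each sample upright (0.15 rad) on the board the other had, within 45 mm of its middle along each side; every finished bottle upright in the tote behind the sample bottle, every jar in that behind the sample jar; all at rest; then the lever past 0.88 rad (all of step 1 and value of joint lever above 0.88 rad); the robot touches nothing.
It fails at once if the beaker was moved by more than 4 cm (distance of beaker from where it was at the start of the episode above 0.04 m).
It fails at once if the brush was moved by more than 4 cm (distance of brush from where it was at the start of the episode above 0.04 m).
It fails at once if the cleaner was moved by more than 4 cm (distance of cleaner from where it was at the start of the episode above 0.04 m).
It fails at once if the mug was moved by more than 4 cm (distance of mug from where it was at the start of the episode above 0.04 m).
It fails at once if the wrench was moved by more than 4 cm (distance of wrench from where it was at the start of the episode above 0.04 m).
Of bottle1, bottle2, bottle3, jar1, jar2, jar3 only 4 to 6 are there at a start; the rules pass over those that are not, and their reading is None.
At some moment in a run one of jar1, jar2, jar3, sample_jar may be knocked a few centimetres aside while the robot is not near it.
It also fails if it takes over 210 s, if anything falls off the work surface, if the arm or the gripper's body presses on something with over 40 N, if the wrist force passes 120 N, or if a joint passes its speed limit or range.

### The arm

A 6-joint arm with a two-finger parallel gripper is mounted at the origin on the work surface. World frame = base frame: x ahead of the robot, y to its left, z up, the work surface at z = 0. Lengths are in mm, angles in degrees, forces in N, time in s.
With the tool pointing down it reaches from about 250 to 775 mm from the base axis. Payload 8.9 kg.
Tool frame: the origin (TCP) lies at the very end of the fingers, on their centre line; the grasp point (between the pads) lies 19 mm behind it; z points along the fingers, y is the line along which they close (so a half turn about z gives the same grasp; the last joint's range is limited). The gripper opens to 85 mm and grips with 20 to 120 N. Pads are 22 mm wide; open, the fingers measure 114 mm over their backs; the gripper's body (76 mm by 85 mm) begins 54 mm behind the grasp point. The pads swing forward as they close: fully open they stand 13 mm farther back than shut.
Start: joints at [62.321, 16.656, -8.789, 64.555, 0, 82.019], TCP at [176.954, 494.278, 231.305] pointing down, gripper open.
Joint ranges: [-144.48, 144.48], [-52.06, 99.96], [-74.48, 78.29], [-112.23, 115.85], [-86.99, 84.42], [-180, 180]. Speed limits (degrees/s): [127.2, 127.2, 159.86, 180, 180, 180].

### API

Orientations are given as [roll, pitch, yaw] about the fixed x, y, z axes, in that order (R = Rz(yaw) Ry(pitch) Rx(roll)).
In Python, from cell import * gives the robot as it stands. The module is installed in compiled form; this text tells all that it offers.
- The arm moves only by the tool apply_moves, never from a script. Its argument "increments" is a list of rows, each a list of 7 numbers: the shift along the tool's x, y, z in m, then the turn, a rotation vector about the tool's x, y, z in rad, then the closure, from 0 (fully open) to 1 (shut). A call has 1 to 8 rows; each row is the pose to reach, as a shift and turn from the pose commanded when the call began, along the tool's axes at that moment; what a row does not reach only later rows make up. A row lasts 1/12 s, in which the tool goes at most 41.7 mm and 7.16 degrees, less where a joint would pass 70% of its speed; a pose out of reach is approached as far as the arm can. A call with a gripper value outside its range is refused whole. The fingers move at their own pace and stop on an object; "newtons" is the grip in N (left out, the last holds). Time passes only in rows, so rows that repeat a pose let the fingers close. It gives the time, the measured TCP pose, the force, the opening and the grip force at its end, in the units of the state.
- state(): the state, without advancing time (a new reading comes with each control period).
- capture(name): name is "side" or "top"; returns the picture (420x560x3 uint8, red, green, blue); there is no depth.
- camera_params(name): a dict with "fovy" (degrees; the focal length in pixels is half the picture's height over the tangent of half this angle, whatever the lens; pixels are square), "cx", "cy" (the principal point, pixels), "eye" and "rotation" of the camera in the world. Camera axes: x right, y down, z forward; pixel columns grow to the right and rows downward; lengths in mm; the calibration is good to about 2 mm. A picture is of the moment at which its call begins. camera_params takes no time and is no camera call.
- job_done(): hands the job in; it is judged then, once.
The state is a dict: "t": time; "joints": joint angles; "qvel": joint speeds; "joint_efforts": joint torques, N m; "tcp_pos": TCP position; "tcp_rot": TCP orientation; "force": force on the tool from outside, world axes, zero at the start; "ft_torque": the same for the moment, N m; "grip_width": opening from 0.0 (shut) to 1.0 (fully open); "finger_force": force on a finger pad.
Only numpy, scipy, OpenCV 4.12 (cv2) and the standard library are available. Lean on these libraries where they do the work, as an engineer would, in place of code of your own. Each camera call takes 0.05 s, during which the arm holds its last target. There are 200 camera calls.

## Working session

There is one attempt and no reset: what is moved stays moved. The work goes in short steps, Python scripts to look and compute and a tool call to move; the robot and the scene stay as the last step left them, time stands still between calls to the robot, and variables do not carry over. Pictures are saved under pics/ and viewed, at most 14 in all, crops included, and the job is handed in when it is done.

Besides the shell and the picture viewer there is one more tool, called after "Call:" as name(argument=value, ...) on one line, values as JSON. apply_moves: Moves the arm, as the interface text tells. Its arguments: {"type":"object","properties":{"increments":{"type":"array"},"newtons":{"type":"number"}},"required":["increments"]}

```bash
mkdir -p pics
python3 - <<'E'
from cell import *
import cv2
for n in("top","side"):
    cv2.imwrite(f"pics/{n}0.png",cv2.resize(capture(n)[:,:,::-1],(800,600),interpolation=cv2.INTER_CUBIC)); print(camera_params(n))
print(state())
E
```

```text
{'fovy': 51.15021023400983, 'cx': 282.6011095089815, 'cy': 217.62017565381385, 'eye': array([ 475.55926296,   69.05529176, 1415.19651023]), 'rotation': array([-176.16929589,    0.51196929,  -88.56506146])}
{'fovy': 57.44159296507141, 'cx': 279.48329691976375, 'cy': 208.62808278984875, 'eye': array([ 220.96315442, -578.26333564,  994.47217031]), 'rotation': array([-1.40658570e+02,  4.30982881e-02, -2.92561731e+01])}
{'t': 0.1, 'joints': array([ 6.23197722e+01,  1.66850873e+01, -8.82513256e+00,  6.45554732e+01,
        1.48944189e-03,  8.20191258e+01]), 'qvel': array([ 0.03607932, -0.06874338,  0.03276108,  0.09720246,  0.06093221,
        0.00708832]), 'joint_efforts': array([ 1.82362655e-03, -5.37976491e+01,  3.31918073e+01,  9.35242540e-03,
       -2.08862225e-04,  2.23793558e-05]), 'tcp_pos': array([176.77525852, 493.93851313, 230.8057997 ]), 'tcp_rot': array([-1.79935150e+02, -1.05960143e-02,  1.60300640e+02]), 'force': array([-0.71869569, -0.06700538, -0.52371192]), 'ft_torque': array([-0.05676389, -0.01296402,  0.02314605]), 'finger_force': 0.0, 'grip_width': 0.9970750826965471}
```

View pics/top0.png

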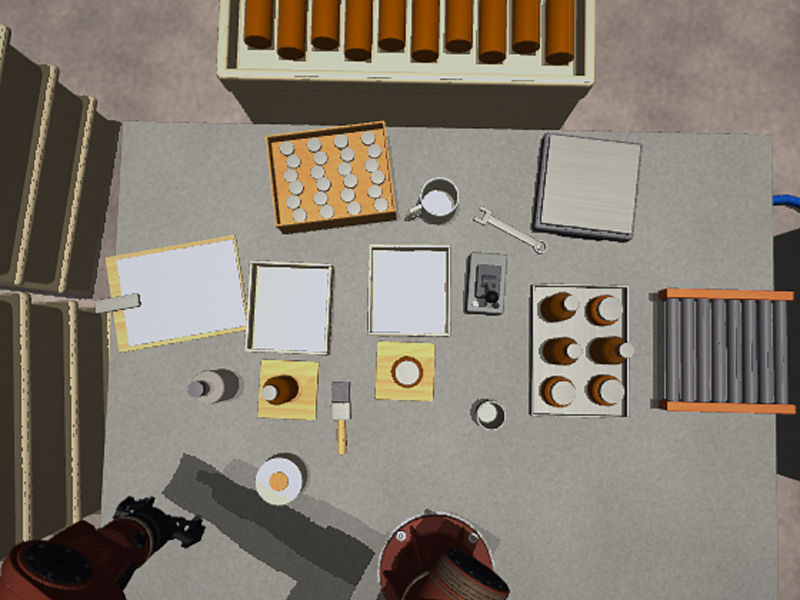

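View pics/side0.png

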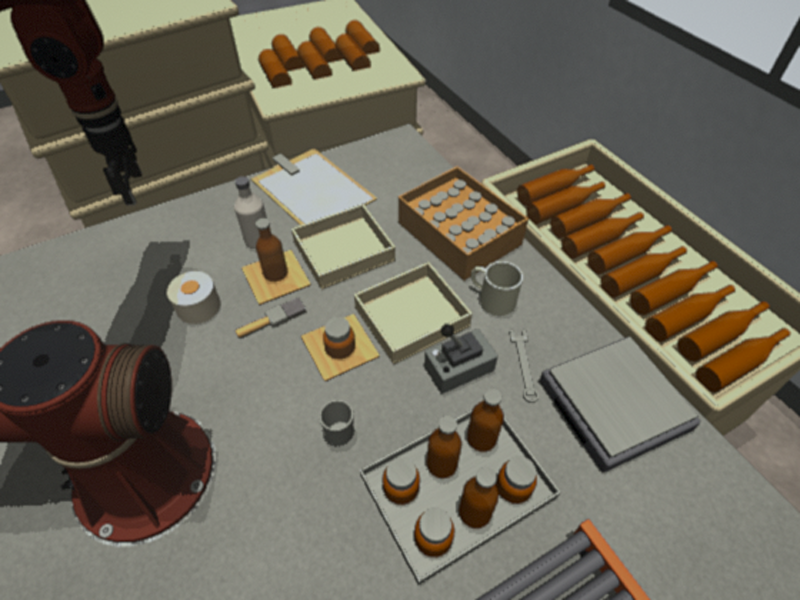

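Top view shows three bottles (caps near (573,301), (574,351), (627,350)) and three jars (lids near (606,311), (559,394), (607,393)) in the tray. The sample bottle (cap ~(270,393)) is on board_b and the sample jar (~(407,372)) is on board_a. So bottles go to tote_a and jars to tote_b. I'll enlarge it for accurate readings.

```bash
cat > h.py <<'E'
from cell import *
import cv2, numpy as np
from scipy.spatial.transform import Rotation as R
def cam(n):
    p=camera_params(n); f=210/np.tan(np.radians(p["fovy"]/2))
    return p,f,R.from_euler("xyz",p["rotation"],degrees=True).as_matrix()
def ray(n,u,v,z):
    p,f,M=cam(n); d=M@[(u-p["cx"])/f,(v-p["cy"])/f,1]; e=p["eye"]
    return np.round(e+d*(z-e[2])/d[2],1)[:2]
def crop(img,u0,v0,w,h,k,fn):
    c=cv2.resize(img[v0:v0+h,u0:u0+w,::-1],None,fx=k,fy=k,interpolation=cv2.INTER_CUBIC)
    for i in range(0,w,10): cv2.putText(c,str(u0+i),(i*k,8),0,.3,(0,0,255)); cv2.line(c,(i*k,10),(i*k,16),(0,0,255))
    for j in range(0,h,10): cv2.putText(c,str(v0+j),(0,j*k+3),0,.3,(0,0,255)); cv2.line(c,(20,j*k),(26,j*k),(0,0,255))
    cv2.imwrite(fn,c)
E
python3 - <<'E'
from h import *
im=capture("top"); np.save("top0.npy",im)
crop(im,360,165,100,135,5,"pics/a.png" ) ; crop(im,165,160,200,145,4,"pics/b.png")
s=.7
for nm,z,pts in [("tray",30,[(531,285),(628,287),(628,416),(531,414)]),("bb",8,[(261,362),(318,363),(316,419),(258,418)]),("ba",8,[(377,342),(435,343),(434,400),(375,400)]),("tb",50,[(249,262),(333,264),(328,354),(247,350)]),("ta",50,[(369,245),(450,246),(450,336),(369,334)]),
 ("bot",169,[(573,301),(574,351),(627,350)]),("jar",79,[(606,311),(559,394),(607,393)]),("sb",173,[(270,393)]),("sj",83,[(407,372)]),("lever",160,[(491,297)])]:
    P=[ray("top",u*s,v*s,z) for u,v in pts]; print(nm,np.mean(P,0).round(1),[p.tolist() for p in P])
E
```

```text
tray [ 491.1 -305. ] [[632.4, -196.9], [633.1, -411.2], [350.0, -411.6], [348.9, -200.2]]
bb [385.1 337.5] [[446.8, 401.0], [447.8, 273.0], [323.4, 273.2], [322.3, 402.7]]
ba [434.5  77.2] [[498.0, 142.2], [499.0, 12.1], [372.2, 11.6], [368.8, 143.0]]
tb [568.4 334.1] [[666.0, 426.4], [666.0, 241.4], [468.7, 245.8], [472.9, 422.7]]
ta [612.7  72.1] [[710.0, 163.5], [711.9, -14.5], [514.4, -18.5], [514.3, 157.9]]
bot [ 522.  -290.6] [[586.6, -254.0], [487.4, -256.7], [492.0, -361.2]]
jar [ 457.8 -315.7] [[575.0, -347.6], [396.8, -249.2], [401.5, -350.3]]
sb [389.7 341.9] [[389.7, 341.9]]
sj [435.  73.] [[435.0, 73.0]]
lever [591.5 -92.1] [[591.5, -92.1]]
```

View pics/a.png

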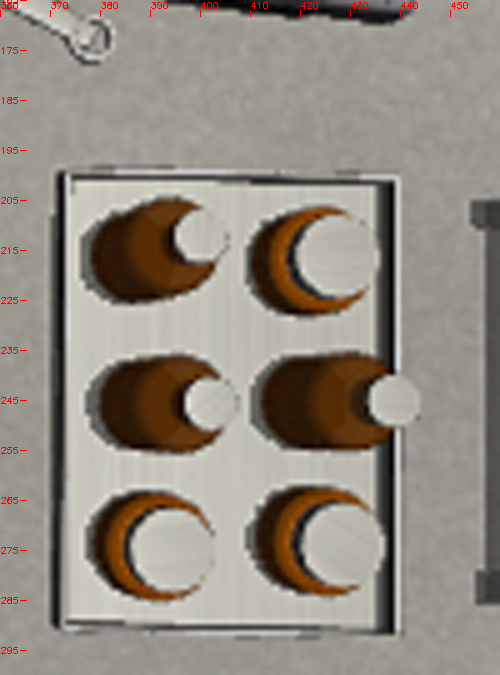

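View pics/b.png

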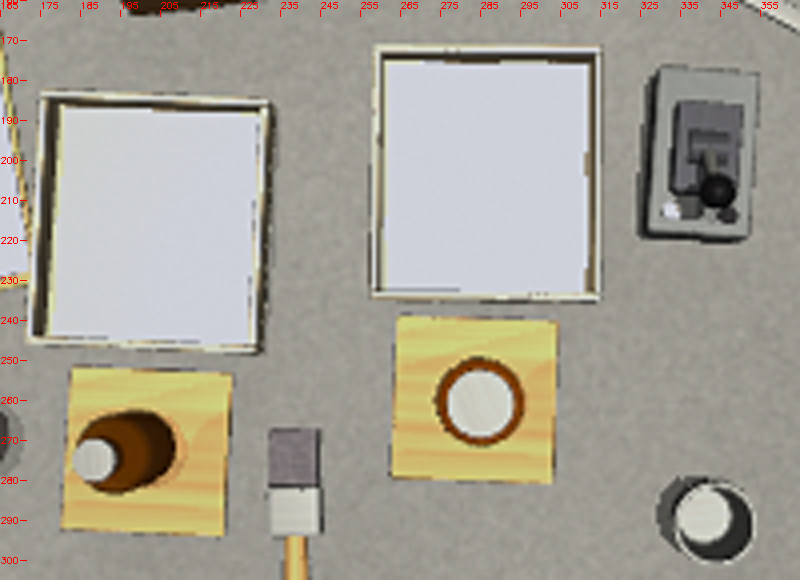

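Crop a: caps at (400.2,212), (402,245.8), (438.8,245.2) and lids at (427.4,216.6), (394.4,274.6), (428.4,274). Crop b: sample cap (189,275), sample lid (285.2,261), lever ball (344.5,207.5), plus the tote and board corners. I'll convert these to positions.

Run:
```python
from h import *
for nm,z,pts in [("bot",169,[(400.2,212),(402,245.8),(438.8,245.2)]),("jar",79,[(427.4,216.6),(394.4,274.6),(428.4,274)]),("sb",173,[(189,275)]),("sj",83,[(285.2,261)]),("lever",160,[(344.5,207.5)])]:
    print(nm,[ray("top",u,v,z).tolist() for u,v in pts])
for nm,z,pts in [("bb",8,[(72,367),(232,374),(223,535),(62,528)]),("ba",8,[(397,318),(557,322),(553,483),(389,478)]),("tb",50,[(42,93),(270,101),(258,352),(28,342)]),("ta",50,[(376,47),(600,49),(598,299),(371,297)])]:
    P=np.array([ray("top",165+u/4,160+v/4,z) for u,v in pts]); d=P[0]-P[3]
    print(nm,P.mean(0).round(1),np.hypot(*d),np.hypot(*(P[1]-P[0])),"yaw",np.degrees(np.arctan2(d[1],d[0])))
# side check: sample bottle & jar; 800-px readings
for nm,z,pts in [("bots",169,[(491,398),(448,424),(486,476)]),("jars",79,[(519,467),(402,464),(435,517)]),("sb",173,[(264,226)]),("sj",83,[(337,326)]),("lever",160,[(447,329)])]:
    print(nm,[ray("side",u*.7,v*.7,z).tolist() for u,v in pts])
```

```text
bot [[582.9, -251.5], [487.1, -257.2], [491.4, -360.9]]
jar [[578.6, -357.3], [400.6, -258.5], [405.0, -360.8]]
sb [[390.0, 341.9]]
sj [[433.2, 72.0]]
lever [[592.7, -94.4]]
bb [387.  337.5] 127.9306452731323 128.52241049715803 yaw -1.254124791582312
ba [433.9  77.8] 127.33302792284492 128.1 yaw -1.3050198437281266
tb [567.6 334.4] 195.32152979126496 179.41229054889192 yaw -0.8507196625104827
ta [612.4  72.4] 196.30736104384886 175.81922534239538 yaw 0.4961813053169679
bots [[579.7, -254.9], [490.3, -259.8], [494.4, -362.0]]
jars [[583.1, -353.2], [409.6, -249.8], [412.6, -353.9]]
sb [[391.9, 330.2]]
sj [[436.8, 71.7]]
lever [[596.3, -91.0]]
```

Call:
apply_moves(increments=[[-0.253,-0.074,-0.069,0,0,-0.344,0.3],[-0.253,-0.074,-0.069,0,0,-0.344,0.3],[-0.253,-0.074,-0.069,0,0,-0.344,0.3],[-0.253,-0.074,-0.069,0,0,-0.344,0.3],[-0.253,-0.074,-0.069,0,0,-0.344,0.3],[-0.253,-0.074,-0.069,0,0,-0.344,0.3],[-0.253,-0.074,-0.069,0,0,-0.344,0.3],[-0.253,-0.074,-0.069,0,0,-0.344,0.3]], newtons=60)

```text
t: 0.82
tcp_pos: [395.0, 336.5, 301.5]
tcp_rot: [-180.0, 0.2, 179.7]
force: [-0.1, 0.3, 0.1]
grip_width: 0.695
finger_force: 0.0
```

Call:
apply_moves(increments=[[0,0,0.04,0,0,0,0.3],[0,0,0.08,0,0,0,0.3],[0,0,0.1,0,0,0,0.3],[0,0,0.1,0,0,0,0.3],[0,0,0.1,0,0,0,0.3]])

```text
t: 1.23
tcp_pos: [389.5, 339.1, 200.0]
tcp_rot: [-179.9, -0.1, -180.0]
force: [0.8, -0.0, 0.5]
grip_width: 0.7
finger_force: 0.0
```

Call:
apply_moves(increments=[[0,0,0.03,0,0,0,0.3],[0,0,0.06,0,0,0,0.3],[0,0,0.072,0,0,0,0.3],[0,0,0.072,0,0,0,0.3],[0,0,0.072,0,0,0,1],[0,0,0.072,0,0,0,1],[0,0,0.072,0,0,0,1],[0,0,0.072,0,0,0,1]])

```text
t: 1.9
tcp_pos: [391.5, 340.4, 130.2]
tcp_rot: [179.9, 0.2, -180.0]
force: [0.1, 1.4, 8.4]
grip_width: 0.299
finger_force: 58.9
```

Call:
apply_moves(increments=[[0,0,-0.015,0,0,0,1],[0,0,-0.04,0,0,0,1],[0,0,-0.07,0,0,0,1],[0,0,-0.1,0,0,0,1],[0.005,-0.015,-0.12,0,0,0,1],[0.012,-0.04,-0.12,0,0,0,1],[0.02,-0.065,-0.12,0,0,0,1],[0.028,-0.09,-0.12,0,0,0,1]])

```text
t: 2.57
tcp_pos: [361.9, 248.5, 249.1]
tcp_rot: [180.0, 0.1, -180.0]
force: [0.2, 0.1, -2.4]
grip_width: 0.304
finger_force: 59.7
```

Call:
apply_moves(increments=[[0.008,-0.025,0,0,0,0,1],[0.016,-0.05,0,0,0,0,1],[0.024,-0.08,0,0,0,0,1],[0.028,-0.1,0,0,0,0,1],[0.032,-0.109,0,0,0,0,1],[0.032,-0.109,0.03,0,0,0,1],[0.032,-0.109,0.065,0,0,0,1],[0.032,-0.109,0.09,0,0,0,1]])

```text
t: 3.23
tcp_pos: [330.1, 140.3, 157.2]
tcp_rot: [180.0, 0.1, 180.0]
force: [-1.0, -0.5, -3.2]
grip_width: 0.299
finger_force: 59.5
```

Call:
apply_moves(increments=[[0,0,0.02,0,0,0,1],[0,0,0.032,0,0,0,1],[0,0,0.037,0,0,0,1],[0,0,0.037,0,0,0,1],[0,0,0.037,0,0,0,0.3],[0,0,0.037,0,0,0,0.3],[0,0,0.037,0,0,0,0.3],[0,0,0.037,0,0,0,0.3]])

```text
t: 3.9
tcp_pos: [330.6, 140.4, 121.7]
tcp_rot: [180.0, 0.0, -180.0]
force: [-0.8, 1.0, -0.5]
grip_width: 0.7
finger_force: 0.0
```

Call:
apply_moves(increments=[[0,0,-0.02,0,0,0,0.3],[0,0,-0.05,0,0,0,0.3],[0,0,-0.085,0,0,0,0.3],[0,0,-0.1,0,0,0,0.3],[-0.025,-0.015,-0.1,0,0,0,0.15],[-0.055,-0.035,-0.1,0,0,0,0.15],[-0.085,-0.055,-0.1,0,0,0,0.15],[-0.104,-0.068,-0.1,0,0,0,0.15]])

```text
t: 4.57
tcp_pos: [437.0, 70.7, 221.7]
tcp_rot: [-180.0, 0.1, 180.0]
force: [-0.1, 0.3, 0.6]
grip_width: 0.847
finger_force: 0.0
```

Run:
```python
from h import *
im=capture("top"); crop(im,165,160,200,145,4,"pics/c.png")
```

```text
(no output)
```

View pics/c.png

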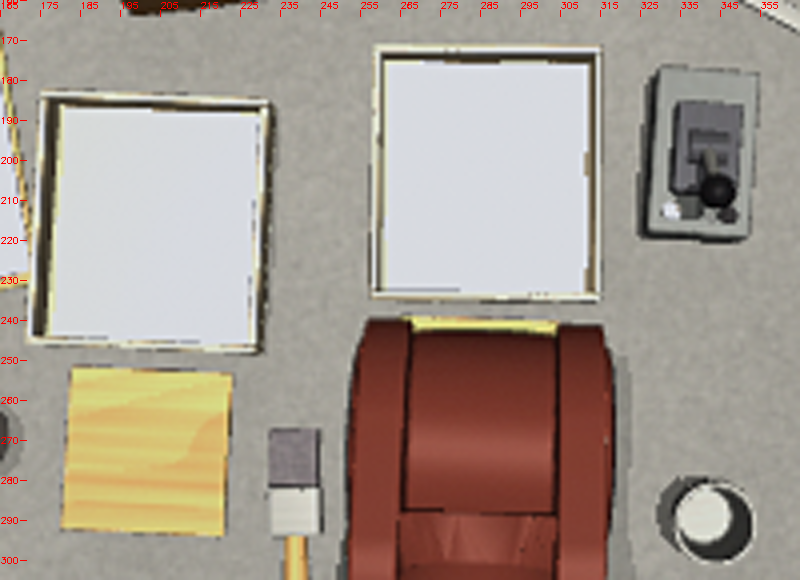

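The arm now hides the jar and the bottle's temporary spot. Board_b is empty and the brush hasn't moved. Next is the sample jar.

Call:
apply_moves(increments=[[0,0,0.035,0,0,0,0.15],[0,0,0.075,0,0,0,0.15],[0,0,0.11,0,0,0,0.15],[0,0,0.14,0,0,0,0.15],[0,0,0.158,0,0,0,0.15],[0,0,0.163,0,0,0,0.15],[0,0,0.163,0,0,0,0.15]])

```text
t: 5.2
tcp_pos: [433.3, 72.4, 57.5]
tcp_rot: [180.0, -0.1, -180.0]
force: [-0.5, 0.4, 0.6]
grip_width: 0.851
finger_force: 0.0
```

Call:
apply_moves(increments=[[0,0,0,0,0,0,1],[0,0,0,0,0,0,1],[0,0,0,0,0,0,1],[0,0,0,0,0,0,1],[0,0,0,0,0,0,1]])

```text
t: 5.62
tcp_pos: [435.5, 72.4, 60.0]
tcp_rot: [-180.0, 0.2, -180.0]
force: [-0.6, 0.5, 5.9]
grip_width: 0.586
finger_force: 61.3
```

Call:
apply_moves(increments=[[0,0,-0.02,0,0,0,1],[0,0,-0.05,0,0,0,1],[0,0,-0.08,0,0,0,1],[0.003,0.02,-0.09,0,0,0,1],[0.01,0.05,-0.09,0,0,0,1],[0.015,0.085,-0.09,0,0,0,1],[0.02,0.12,-0.09,0,0,0,1],[0.025,0.15,-0.09,0,0,0,1]])

```text
t: 6.28
tcp_pos: [409.4, 224.5, 150.0]
tcp_rot: [179.9, 0.2, -180.0]
force: [0.7, 0.3, -1.9]
grip_width: 0.589
finger_force: 63.6
```

Call:
apply_moves(increments=[[0.005,0.035,0,0,0,0,1],[0.012,0.07,0,0,0,0,1],[0.018,0.1,0,0,0,0,1],[0.022,0.115,0,0,0,0,1],[0.022,0.115,0.02,0,0,0,1],[0.022,0.115,0.05,0,0,0,1],[0.022,0.115,0.075,0,0,0,1],[0.022,0.115,0.086,0,0,0,1]])

```text
t: 6.95
tcp_pos: [386.1, 337.0, 60.8]
tcp_rot: [-179.9, -0.1, -180.0]
force: [-0.3, -0.6, -1.9]
grip_width: 0.585
finger_force: 63.5
```

Call:
apply_moves(increments=[[0,0,0.003,0,0,0,1],[0,0,0.003,0,0,0,1],[0,0,0.003,0,0,0,0.15],[0,0,0.003,0,0,0,0.15],[0,0,0.003,0,0,0,0.15],[0,0,-0.03,0,0,0,0.15],[0,0,-0.07,0,0,0,0.15],[0,0,-0.1,0,0,0,0.15]])

```text
t: 7.62
tcp_pos: [387.5, 337.5, 165.1]
tcp_rot: [180.0, 0.1, -180.0]
force: [1.7, 1.0, 0.1]
grip_width: 0.851
finger_force: 0.0
```

Call:
apply_moves(increments=[[0,0,-0.035,0,0,0,0.3],[0.01,-0.02,-0.06,0,0,0,0.3],[0.02,-0.06,-0.06,0,0,0,0.3],[0.03,-0.1,-0.06,0,0,0,0.3],[0.04,-0.14,-0.06,0,0,0,0.3],[0.05,-0.175,-0.06,0,0,0,0.3],[0.057,-0.197,-0.06,0,0,0,0.3],[0.057,-0.197,-0.06,0,0,0,0.3]])

```text
t: 8.28
tcp_pos: [328.9, 137.4, 222.9]
tcp_rot: [-179.9, 0.0, 179.8]
force: [-0.2, -0.2, 0.4]
grip_width: 0.698
finger_force: 0.0
```

Call:
apply_moves(increments=[[0,0,0.03,0,0,0,0.3],[0,0,0.065,0,0,0,0.3],[0,0,0.09,0,0,0,0.3],[0,0,0.1,0,0,0,0.3],[0,0,0.1,0,0,0,1],[0,0,0.1,0,0,0,1],[0,0,0.1,0,0,0,1],[0,0,0.1,0,0,0,1]])

```text
t: 8.95
tcp_pos: [331.3, 140.7, 123.4]
tcp_rot: [180.0, 0.1, -180.0]
force: [-0.0, 0.8, 2.1]
grip_width: 0.302
finger_force: 59.0
```

Call:
apply_moves(increments=[[0,0,-0.02,0,0,0,1],[0,0,-0.045,0,0,0,1],[-0.005,-0.003,-0.06,0,0,0,1],[-0.02,-0.012,-0.06,0,0,0,1],[-0.045,-0.027,-0.06,0,0,0,1],[-0.07,-0.042,-0.06,0,0,0,1],[-0.095,-0.057,-0.06,0,0,0,1],[-0.104,-0.062,-0.06,0,0,0,1]])

```text
t: 9.62
tcp_pos: [438.0, 76.6, 183.3]
tcp_rot: [-180.0, 0.2, 179.9]
force: [0.1, 0.7, -2.8]
grip_width: 0.3
finger_force: 59.6
```

Call:
apply_moves(increments=[[0,0,0.005,0,0,0,1],[0,0,0.025,0,0,0,1],[0,0,0.042,0,0,0,1],[0,0,0.051,0,0,0,1],[0,0,0.052,0,0,0,1],[0,0,0.052,0,0,0,0.3],[0,0,0.052,0,0,0,0.3],[0,0,0.052,0,0,0,0.3]])

```text
t: 10.28
tcp_pos: [434.4, 78.5, 130.9]
tcp_rot: [-180.0, 0.1, -180.0]
force: [-0.9, -0.6, -0.1]
grip_width: 0.697
finger_force: 0.0
```

Call:
apply_moves(increments=[[0,0,-0.02,0,0,0,0.3],[0,0,-0.06,0,0,0,0.3],[0,0,-0.1,0,0,0,0.3],[0.01,-0.02,-0.11,0,0,0,0.3],[0.01,-0.06,-0.11,0,0,0,0.3],[0.01,-0.1,-0.11,0,0,0,0.3],[0.01,-0.14,-0.11,0,0,0,0.3],[0.01,-0.18,-0.11,0,0,0,0.3]])

```text
t: 10.95
tcp_pos: [424.1, -103.3, 241.2]
tcp_rot: [-180.0, 0.1, -179.9]
force: [1.0, -0.1, 0.2]
grip_width: 0.7
finger_force: 0.0
```

Run:
```python
from h import *
cv2.imwrite("pics/top1.png",cv2.resize(capture("top")[:,:,::-1],(800,600),interpolation=cv2.INTER_CUBIC))
```

```text
(no output)
```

View pics/top1.png

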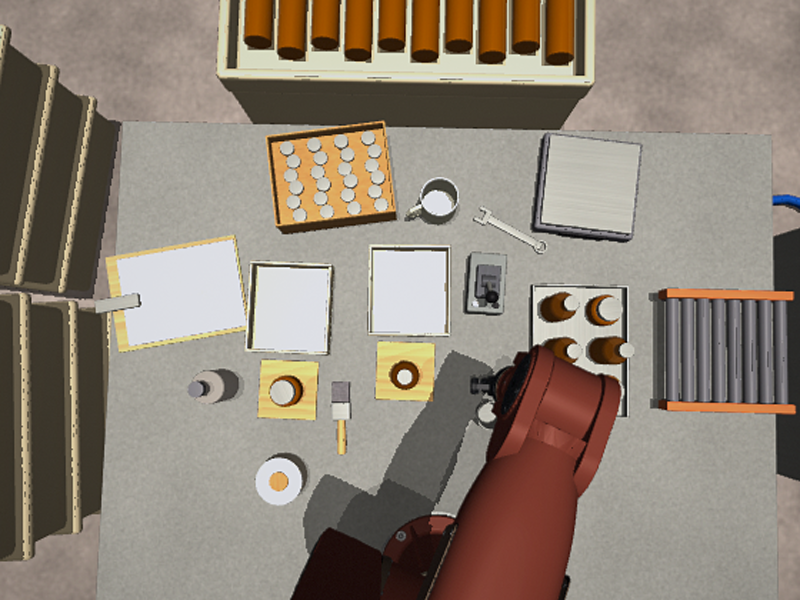

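Samples are swapped: jar lid on board_b at (284,390), bottle cap on board_a at (404,373), both centred, and the tray is unchanged. Next are the finished bottles, starting with B2.

Call:
apply_moves(increments=[[-0.015,-0.035,0,0,0,0,0.3],[-0.03,-0.07,0,0,0,0,0.3],[-0.045,-0.11,0,0,0,0,0.3],[-0.06,-0.145,0,0,0,0,0.3],[-0.064,-0.156,0,0,0,0,0.3],[-0.064,-0.156,0,0,0,0,0.3],[-0.064,-0.156,0.025,0,0,0,0.3],[-0.064,-0.156,0.05,0,0,0,0.3]])

```text
t: 11.67
tcp_pos: [488.9, -257.4, 191.0]
tcp_rot: [-179.9, 0.1, -180.0]
force: [-0.2, 0.5, -0.7]
grip_width: 0.701
finger_force: 0.0
```

Call:
apply_moves(increments=[[0,0,0.03,0,0,0,0.3],[0,0,0.055,0,0,0,0.3],[0,0,0.066,0,0,0,0.3],[0,0,0.066,0,0,0,0.3],[0,0,0.066,0,0,0,1],[0,0,0.066,0,0,0,1],[0,0,0.066,0,0,0,1],[0,0,0.066,0,0,0,1]])

```text
t: 12.33
tcp_pos: [489.2, -257.6, 126.0]
tcp_rot: [-180.0, 0.1, -180.0]
force: [-1.4, 2.9, 7.0]
grip_width: 0.301
finger_force: 58.9
```

Call:
apply_moves(increments=[[0,0,-0.015,0,0,0,1],[0,0,-0.045,0,0,0,1],[0,0,-0.08,0,0,0,1],[0,0,-0.115,0,0,0,1],[0,0,-0.15,0,0,0,1],[0,0,-0.18,0,0,0,1],[0,0,-0.2,0,0,0,1],[0,0,-0.2,0,0,0,1]])

```text
t: 13.0
tcp_pos: [489.7, -258.6, 329.4]
tcp_rot: [-179.7, 0.4, -180.0]
force: [0.9, 0.1, -3.6]
grip_width: 0.301
finger_force: 59.9
```

Call:
apply_moves(increments=[[-0.008,0.018,0,0,0,0,1],[-0.021,0.045,0,0,0,0,1],[-0.035,0.075,0,0,0,0,1],[-0.047,0.1,0,0,0,0,1],[-0.061,0.13,0,0,0,0,1],[-0.072,0.155,0,0,0,0,1],[-0.084,0.18,0,0,0,0,1],[-0.096,0.205,0,0,0,0,1]])

```text
t: 13.67
tcp_pos: [584.2, -51.1, 323.3]
tcp_rot: [180.0, -0.1, -180.0]
force: [-0.0, -0.3, -4.0]
grip_width: 0.304
finger_force: 59.9
```

Call:
apply_moves(increments=[[-0.012,0.025,0,0,0,0,1],[-0.026,0.055,0,0,0,0,1],[-0.04,0.085,0,0,0,0,1],[-0.053,0.115,0,0,0,0,1],[-0.065,0.14,0,0,0,0,1],[-0.073,0.158,0,0,0,0,1],[-0.078,0.168,0,0,0,0,1],[-0.078,0.168,0,0,0,0,1]])

```text
t: 14.33
tcp_pos: [662.4, 118.0, 322.3]
tcp_rot: [180.0, -0.1, -179.8]
force: [0.1, -0.2, -4.1]
grip_width: 0.301
finger_force: 60.0
```

Call:
apply_moves(increments=[[0,0,0.015,0,0,0,1],[0,0,0.045,0,0,0,1],[0,0,0.08,0,0,0,1],[0,0,0.115,0,0,0,1],[0,0,0.15,0,0,0,1],[0,0,0.175,0,0,0,1],[0,0,0.19,0,0,0,1],[0,0,0.197,0,0,0,1]])

```text
t: 15.0
tcp_pos: [660.9, 114.8, 126.8]
tcp_rot: [-180.0, -0.1, 180.0]
force: [-9.7, -1.5, 47.1]
grip_width: 0.3
finger_force: 65.2
```

Call:
apply_moves(increments=[[0,0,0,0,0,0,1],[0,0,0,0,0,0,1],[0,0,0,0,0,0,0.35],[0,0,0,0,0,0,0.35],[0,0,0,0,0,0,0.35],[0,0,-0.02,0,0,0,0.35],[0,0,-0.06,0,0,0,0.35],[0,0,-0.1,0,0,0,0.35]])

```text
t: 15.67
tcp_pos: [661.1, 115.2, 227.3]
tcp_rot: [-180.0, -0.2, -180.0]
force: [2.0, 0.5, 1.1]
grip_width: 0.651
finger_force: 0.0
```

Call:
apply_moves(increments=[[0.005,-0.015,-0.01,0,0,0,0.3],[0.015,-0.045,-0.013,0,0,0,0.3],[0.029,-0.08,-0.013,0,0,0,0.3],[0.043,-0.12,-0.013,0,0,0,0.3],[0.057,-0.16,-0.013,0,0,0,0.3],[0.071,-0.2,-0.013,0,0,0,0.3],[0.086,-0.24,-0.013,0,0,0,0.3],[0.1,-0.28,-0.013,0,0,0,0.3]])

```text
t: 16.33
tcp_pos: [562.6, -162.8, 240.7]
tcp_rot: [-180.0, 0.1, -180.0]
force: [0.9, -1.3, -0.8]
grip_width: 0.704
finger_force: 0.0
```

Call:
apply_moves(increments=[[0.014,-0.04,0,0,0,0,0.3],[0.028,-0.08,0,0,0,0,0.3],[0.042,-0.12,0,0,0,0,0.3],[0.056,-0.155,0,0,0,0,0.3],[0.065,-0.18,0,0,0,0,0.3],[0.07,-0.196,0,0,0,0,0.3],[0.07,-0.196,0.01,0,0,0,0.3],[0.07,-0.196,0.03,0,0,0,0.3]])

```text
t: 17.0
tcp_pos: [494.2, -359.0, 211.8]
tcp_rot: [-179.8, 0.2, 179.9]
force: [-0.1, 0.7, 0.4]
grip_width: 0.696
finger_force: 0.0
```

Call:
apply_moves(increments=[[0,0,0.03,0,0,0,0.3],[0,0,0.06,0,0,0,0.3],[0,0,0.08,0,0,0,0.3],[0,0,0.086,0,0,0,0.3],[0,0,0.086,0,0,0,0.6],[0,0,0.086,0,0,0,1],[0,0,0.086,0,0,0,1],[0,0,0.086,0,0,0,1]])

```text
t: 17.67
tcp_pos: [494.5, -357.6, 125.9]
tcp_rot: [-179.9, 0.1, -180.0]
force: [0.2, -0.2, 0.9]
grip_width: 0.303
finger_force: 59.2
```

Call:
apply_moves(increments=[[0,0,-0.015,0,0,0,1],[0,0,-0.045,0,0,0,1],[0,0,-0.08,0,0,0,1],[0,0,-0.115,0,0,0,1],[0,0,-0.15,0,0,0,1],[0,0,-0.18,0,0,0,1],[0,0,-0.2,0,0,0,1],[0,0,-0.2,0,0,0,1]])

```text
t: 18.33
tcp_pos: [494.9, -358.0, 329.8]
tcp_rot: [-179.7, 0.3, -180.0]
force: [1.0, -0.4, -3.4]
grip_width: 0.3
finger_force: 59.8
```

Call:
apply_moves(increments=[[-0.008,0.018,0,0,0,0,1],[-0.02,0.045,0,0,0,0,1],[-0.033,0.075,0,0,0,0,1],[-0.046,0.105,0,0,0,0,1],[-0.059,0.135,0,0,0,0,1],[-0.072,0.165,0,0,0,0,1],[-0.085,0.195,0,0,0,0,1],[-0.096,0.22,0,0,0,0,1]])

```text
t: 19.0
tcp_pos: [589.8, -134.6, 323.4]
tcp_rot: [180.0, -0.1, -179.9]
force: [0.8, -0.2, -4.3]
grip_width: 0.301
finger_force: 59.8
```

Call:
apply_moves(increments=[[-0.012,0.025,0,0,0,0,1],[-0.026,0.055,0,0,0,0,1],[-0.04,0.085,0,0,0,0,1],[-0.053,0.115,0,0,0,0,1],[-0.065,0.142,0,0,0,0,1],[-0.072,0.16,0,0,0,0,1],[-0.074,0.17,0,0,0,0,1],[-0.074,0.17,0,0,0,0,1]])

```text
t: 19.67
tcp_pos: [663.5, 35.4, 323.0]
tcp_rot: [180.0, -0.1, -179.8]
force: [-0.6, -0.3, -3.3]
grip_width: 0.302
finger_force: 59.8
```

Call:
apply_moves(increments=[[0,0,0.015,0,0,0,1],[0,0,0.045,0,0,0,1],[0,0,0.08,0,0,0,1],[0,0,0.115,0,0,0,1],[0,0,0.15,0,0,0,1],[0,0,0.175,0,0,0,1],[0,0,0.188,0,0,0,1],[0,0,0.192,0,0,0,1]])

```text
t: 20.33
tcp_pos: [660.9, 31.8, 128.9]
tcp_rot: [-180.0, -0.3, 179.9]
force: [-0.5, -0.0, -3.3]
grip_width: 0.301
finger_force: 59.7
```

Call:
apply_moves(increments=[[0,0,0.002,0,0,0,1],[0,0,0.003,0,0,0,1],[0,0,0.003,0,0,0,0.35],[0,0,0.003,0,0,0,0.35],[0,0,0.003,0,0,0,0.35],[0,0,-0.02,0,0,0,0.35],[0,0,-0.06,0,0,0,0.35],[0,0,-0.1,0,0,0,0.35]])

```text
t: 21.0
tcp_pos: [662.8, 33.2, 233.4]
tcp_rot: [180.0, -0.1, -180.0]
force: [1.2, -0.1, 0.6]
grip_width: 0.651
finger_force: 0.0
```

Call:
apply_moves(increments=[[0.005,-0.015,-0.008,0,0,0,0.3],[0.015,-0.045,-0.008,0,0,0,0.3],[0.024,-0.085,-0.008,0,0,0,0.3],[0.034,-0.125,-0.008,0,0,0,0.3],[0.044,-0.165,-0.008,0,0,0,0.3],[0.055,-0.2,-0.008,0,0,0,0.3],[0.065,-0.23,-0.008,0,0,0,0.3],[0.075,-0.26,-0.008,0,0,0,0.3]])

```text
t: 21.67
tcp_pos: [588.1, -229.0, 241.3]
tcp_rot: [-179.9, 0.1, 180.0]
force: [0.2, -0.7, 0.6]
grip_width: 0.701
finger_force: 0.0
```

Call:
apply_moves(increments=[[0.005,-0.017,0,0,0,0,0.3],[0.005,-0.025,0,0,0,0,0.3],[0.005,-0.025,0,0,0,0,0.3],[0.005,-0.025,0.02,0,0,0,0.3]])

```text
t: 22.0
tcp_pos: [585.8, -252.7, 224.0]
tcp_rot: [-179.8, 0.4, 180.0]
force: [1.2, -0.1, -0.2]
grip_width: 0.703
finger_force: 0.0
```

Call:
apply_moves(increments=[[0,0,0.03,0,0,0,0.3],[0,0,0.065,0,0,0,0.3],[0,0,0.09,0,0,0,0.3],[0,0,0.096,0,0,0,0.3],[0,0,0.096,0,0,0,0.6],[0,0,0.096,0,0,0,1],[0,0,0.096,0,0,0,1],[0,0,0.096,0,0,0,1]])

```text
t: 22.67
tcp_pos: [585.0, -252.1, 126.5]
tcp_rot: [-179.9, 0.2, -180.0]
force: [0.4, 2.6, 4.9]
grip_width: 0.305
finger_force: 59.3
```

Call:
apply_moves(increments=[[0,0,-0.015,0,0,0,1],[0,0,-0.045,0,0,0,1],[0,0,-0.08,0,0,0,1],[0,0,-0.115,0,0,0,1],[0,0,-0.15,0,0,0,1],[0,0,-0.18,0,0,0,1],[0,0,-0.2,0,0,0,1],[0,0,-0.2,0,0,0,1]])

```text
t: 23.33
tcp_pos: [585.1, -252.8, 330.2]
tcp_rot: [-179.7, 0.4, -180.0]
force: [0.9, -0.1, -3.3]
grip_width: 0.302
finger_force: 59.8
```

Call:
apply_moves(increments=[[0.001,0.015,0,0,0,0,1],[0.002,0.04,0,0,0,0,1],[0.004,0.065,0,0,0,0,1],[0.006,0.09,0,0,0,0,1],[0.008,0.115,0,0,0,0,1],[0.009,0.14,0,0,0,0,1],[0.01,0.165,0,0,0,0,1],[0.011,0.19,0,0,0,0,1]])

```text
t: 24.0
tcp_pos: [571.5, -60.1, 322.9]
tcp_rot: [180.0, -0.1, -180.0]
force: [-0.2, -0.1, -4.1]
grip_width: 0.303
finger_force: 59.7
```

Call:
apply_moves(increments=[[0.001,0.025,0,0,0,0,1],[0.002,0.05,0,0,0,0,1],[0.003,0.075,0,0,0,0,1],[0.005,0.1,0,0,0,0,1],[0.006,0.12,0,0,0,0,1],[0.007,0.132,0,0,0,0,1],[0.007,0.135,0,0,0,0,1],[0.007,0.135,0,0,0,0,1]])

```text
t: 24.67
tcp_pos: [565.1, 73.6, 323.6]
tcp_rot: [-180.0, -0.1, -179.9]
force: [0.6, -0.3, -3.2]
grip_width: 0.302
finger_force: 59.9
```

Call:
apply_moves(increments=[[0,0,0.015,0,0,0,1],[0,0,0.045,0,0,0,1],[0,0,0.08,0,0,0,1],[0,0,0.115,0,0,0,1],[0,0,0.15,0,0,0,1],[0,0,0.175,0,0,0,1],[0,0,0.188,0,0,0,1],[0,0,0.192,0,0,0,1]])

```text
t: 25.33
tcp_pos: [563.6, 71.7, 129.3]
tcp_rot: [-180.0, -0.3, 179.9]
force: [-1.0, 0.6, -2.8]
grip_width: 0.302
finger_force: 59.7
```

Call:
apply_moves(increments=[[0,0,0.002,0,0,0,1],[0,0,0.003,0,0,0,1],[0,0,0.003,0,0,0,0.35],[0,0,0.003,0,0,0,0.35],[0,0,0.003,0,0,0,0.35],[0,0,-0.02,0,0,0,0.35],[0,0,-0.06,0,0,0,0.35],[0,0,-0.1,0,0,0,0.35]])

```text
t: 26.0
tcp_pos: [564.8, 73.1, 233.5]
tcp_rot: [-180.0, -0.1, -180.0]
force: [2.0, 0.1, -0.1]
grip_width: 0.648
finger_force: 0.0
```

Call:
apply_moves(increments=[[0.01,-0.02,0,0,0,0,0.15],[0.025,-0.05,0,0,0,0,0.15],[0.04,-0.08,0,0,0,0,0.15],[0.055,-0.11,0,0,0,0,0.15],[0.07,-0.14,0,0,0,0,0.15],[0.08,-0.16,0,0,0,0,0.15],[0.082,-0.162,0,0,0,0,0.15]])

```text
t: 26.58
tcp_pos: [482.6, -91.9, 233.3]
tcp_rot: [-179.9, 0.1, 179.8]
force: [1.0, 0.4, 0.1]
grip_width: 0.851
finger_force: 0.0
```

Run:
```python
from h import *
cv2.imwrite("pics/side2.png",cv2.resize(capture("side")[:,:,::-1],(800,600),interpolation=cv2.INTER_CUBIC))
cv2.imwrite("pics/top2.png",cv2.resize(capture("top")[:,:,::-1],(800,600),interpolation=cv2.INTER_CUBIC))
print(state()["tcp_pos"])
```

```text
[483.64550046 -89.66624199 233.14538512]
```

View pics/side2.png

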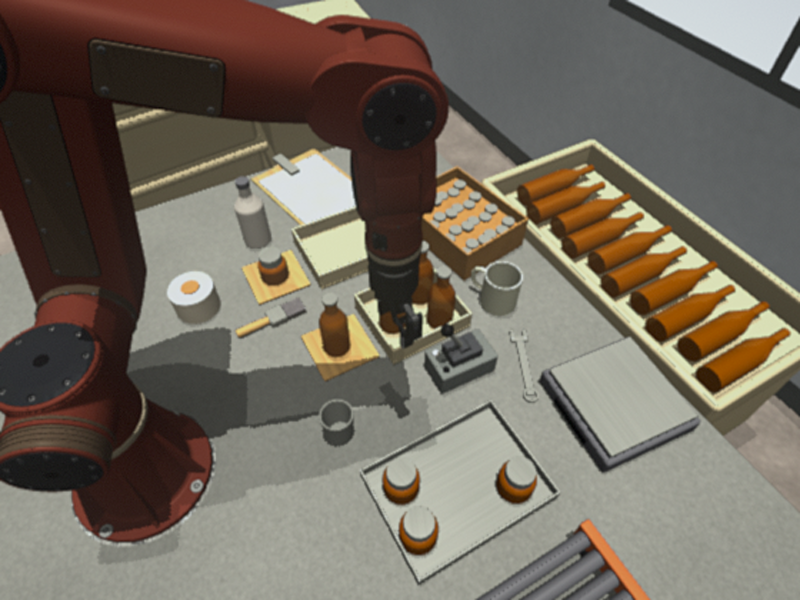

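View pics/top2.png

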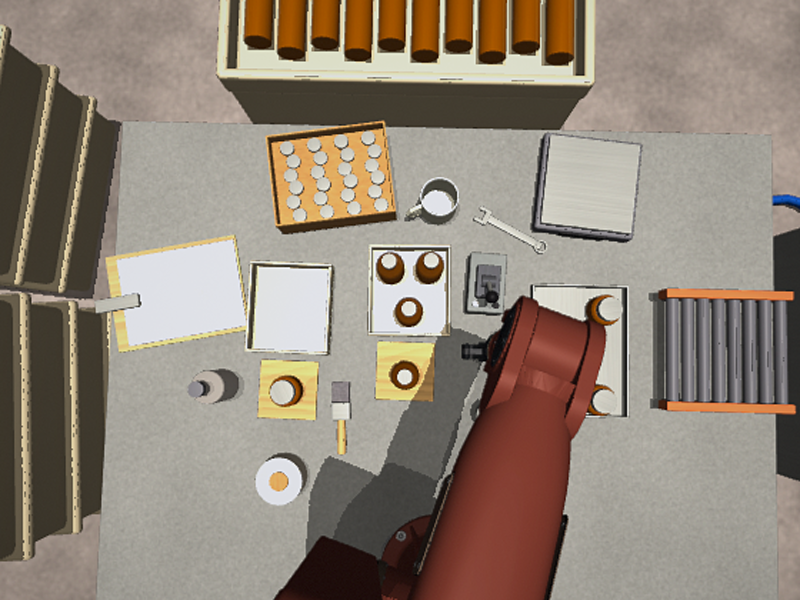

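Run:
```python
from h import *
im=capture("side"); crop(im,240,300,110,80,7,"pics/d.png")
for u,v in [(402,464),(435,517),(419,517),(519,467)]: print(ray("side",u*.7,v*.7,79))
```

```text
[ 409.6 -249.8]
[ 412.6 -353.9]
[ 389.8 -341.1]
[ 583.1 -353.2]
```

View pics/d.png

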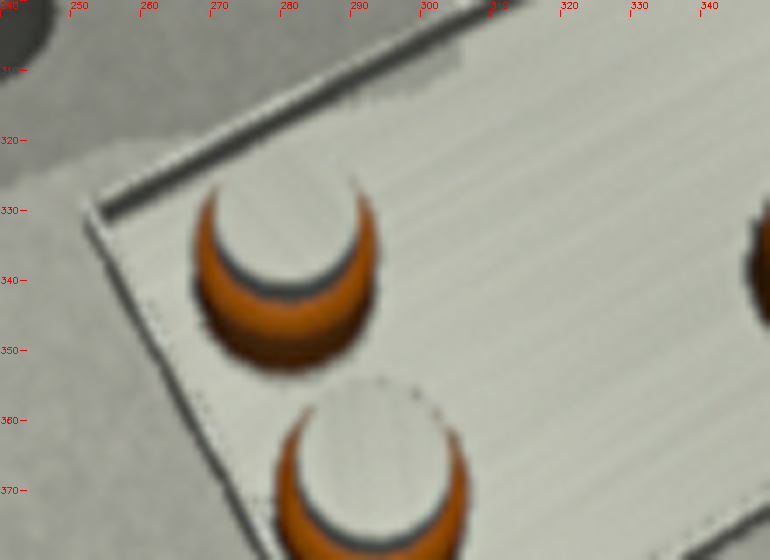

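Run:
```python
from h import *
for u,v in [(281,331.3),(293.4,365.7)]: print(ray("side",u,v,79))
```

```text
[ 400.7 -263.6]
[ 385.7 -348.6]
```

Two of three jars stayed put, but the near-right jar was knocked to about (386,-346). J2 is still at (401,-259), and the bottles and samples are standing fine. Next is J2.

Call:
apply_moves(increments=[[0.015,-0.035,0,0,0,0,0.15],[0.032,-0.07,0,0,0,0,0.15],[0.05,-0.105,0,0,0,0,0.15],[0.068,-0.14,0,0,0,0,0.15],[0.081,-0.165,0,0,0,0,0.15],[0.081,-0.169,0.01,0,0,0,0.15],[0.081,-0.169,0.035,0,0,0,0.15],[0.081,-0.169,0.07,0,0,0,0.15]])

```text
t: 27.4
tcp_pos: [405.0, -259.1, 163.6]
tcp_rot: [-179.8, 0.3, -180.0]
force: [0.6, -1.0, -0.5]
grip_width: 0.848
finger_force: 0.0
```

Call:
apply_moves(increments=[[0,0,0.03,0,0,0,0.15],[0,0,0.06,0,0,0,0.15],[0,0,0.09,0,0,0,0.15],[0,0,0.105,0,0,0,0.15],[0,0,0.108,0,0,0,0.15],[0,0,0.108,0,0,0,1],[0,0,0.108,0,0,0,1],[0,0,0.108,0,0,0,1]])

```text
t: 28.07
tcp_pos: [403.8, -258.2, 55.6]
tcp_rot: [-179.9, 0.1, -179.9]
force: [1.1, 0.5, -2.0]
grip_width: 0.587
finger_force: 62.5
```

Call:
apply_moves(increments=[[0,0,0,0,0,0,1],[0,0,0,0,0,0,1]])

```text
t: 28.23
tcp_pos: [403.6, -258.4, 55.4]
tcp_rot: [-179.9, 0.1, -180.0]
force: [0.2, -0.1, 3.8]
grip_width: 0.589
finger_force: 63.0
```

Call:
apply_moves(increments=[[0,0,-0.02,0,0,0,1],[0,0,-0.05,0,0,0,1],[0,0,-0.085,0,0,0,1],[0,0,-0.12,0,0,0,1],[0,0,-0.155,0,0,0,1],[0,0,-0.185,0,0,0,1],[0,0,-0.2,0,0,0,1],[0,0,-0.2,0,0,0,1]])

```text
t: 28.9
tcp_pos: [404.1, -259.3, 258.2]
tcp_rot: [-179.7, 0.3, -180.0]
force: [0.1, -0.2, -2.5]
grip_width: 0.583
finger_force: 63.2
```

Call:
apply_moves(increments=[[-0.007,0.02,0,0,0,0,1],[-0.018,0.055,0,0,0,0,1],[-0.03,0.09,0,0,0,0,1],[-0.041,0.125,0,0,0,0,1],[-0.053,0.16,0,0,0,0,1],[-0.065,0.195,0,0,0,0,1],[-0.076,0.23,0,0,0,0,1],[-0.088,0.265,0,0,0,0,1]])

```text
t: 29.57
tcp_pos: [490.1, 8.9, 253.2]
tcp_rot: [180.0, -0.1, -180.0]
force: [0.7, -1.0, -2.7]
grip_width: 0.585
finger_force: 63.4
```

Call:
apply_moves(increments=[[-0.012,0.035,0,0,0,0,1],[-0.023,0.07,0,0,0,0,1],[-0.035,0.105,0,0,0,0,1],[-0.046,0.14,0,0,0,0,1],[-0.058,0.175,0,0,0,0,1],[-0.07,0.21,0,0,0,0,1],[-0.081,0.245,0,0,0,0,1],[-0.093,0.28,0,0,0,0,1]])

```text
t: 30.23
tcp_pos: [583.1, 288.8, 252.8]
tcp_rot: [-180.0, -0.1, -180.0]
force: [0.7, -0.9, -3.0]
grip_width: 0.587
finger_force: 63.4
```

Call:
apply_moves(increments=[[-0.01,0.03,0,0,0,0,1],[-0.02,0.06,0,0,0,0,1],[-0.026,0.08,0,0,0,0,1],[-0.029,0.09,0,0,0,0,1],[-0.029,0.09,0.015,0,0,0,1],[-0.029,0.09,0.045,0,0,0,1],[-0.029,0.09,0.08,0,0,0,1],[-0.029,0.09,0.11,0,0,0,1]])

```text
t: 30.9
tcp_pos: [611.5, 376.7, 140.9]
tcp_rot: [-179.9, -0.1, -180.0]
force: [0.4, 0.5, -3.9]
grip_width: 0.589
finger_force: 63.5
```

Call:
apply_moves(increments=[[0,0,0.03,0,0,0,1],[0,0,0.055,0,0,0,1],[0,0,0.075,0,0,0,1],[0,0,0.083,0,0,0,1],[0,0,0.086,0,0,0,1],[0,0,0.086,0,0,0,1],[0,0,0.086,0,0,0,0.3],[0,0,0.086,0,0,0,0.3]])

```text
t: 31.57
tcp_pos: [612.7, 377.1, 58.4]
tcp_rot: [180.0, 0.0, -180.0]
force: [-0.4, 0.2, 0.4]
grip_width: 0.702
finger_force: 0.0
```

Call:
apply_moves(increments=[[0,0,0,0,0,0,0.3],[0,0,-0.02,0,0,0,0.3],[0,0,-0.06,0,0,0,0.3],[0,0,-0.1,0,0,0,0.3],[0,0,-0.14,0,0,0,0.3],[0,0,-0.17,0,0,0,0.3],[0,0,-0.17,0,0,0,0.3]])

```text
t: 32.15
tcp_pos: [615.2, 378.4, 236.5]
tcp_rot: [179.7, 0.6, -180.0]
force: [0.4, 0.6, 0.6]
grip_width: 0.699
finger_force: 0.0
```

Run:
```python
from h import *
im=capture("top"); a=im[180:300,355:450,::-1]; b=im[170:300,165:330,::-1]
a=cv2.resize(a,None,fx=3,fy=3,interpolation=cv2.INTER_CUBIC); b=cv2.resize(b,None,fx=3,fy=3,interpolation=cv2.INTER_CUBIC)
o=np.zeros((390,790,3),np.uint8); o[:360,:285]=a; o[:390,290:785]=b; cv2.imwrite("pics/e.png",o)
```

```text
(no output)
```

View pics/e.png

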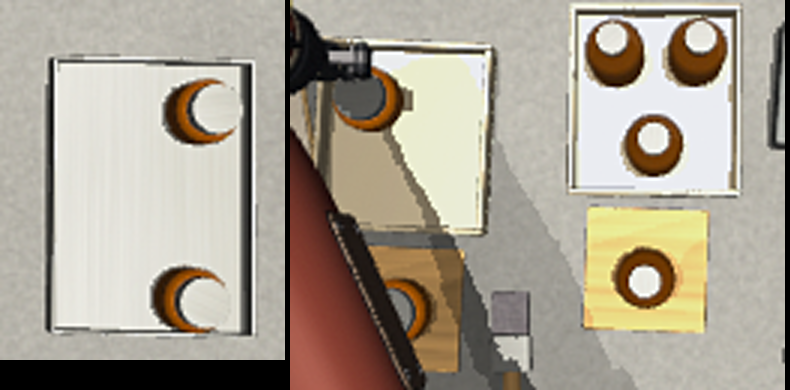

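J2 stands in tote_b. The knocked jar reads about (423,280) px, i.e. (386,-345) mm, agreeing with the side view. Fetching it next.

Call:
apply_moves(increments=[[0.006,-0.02,0,0,0,0,0.15],[0.017,-0.055,0,0,0,0,0.15],[0.029,-0.093,0,0,0,0,0.15],[0.041,-0.131,0,0,0,0,0.15],[0.053,-0.169,0,0,0,0,0.15],[0.065,-0.207,0,0,0,0,0.15],[0.077,-0.245,0,0,0,0,0.15],[0.089,-0.283,0,0,0,0,0.15]])

```text
t: 32.87
tcp_pos: [522.1, 92.5, 227.4]
tcp_rot: [-180.0, -0.1, -180.0]
force: [1.3, -0.0, 0.2]
grip_width: 0.851
finger_force: 0.0
```

Call:
apply_moves(increments=[[0.012,-0.038,0,0,0,0,0.15],[0.024,-0.076,0,0,0,0,0.15],[0.036,-0.114,0,0,0,0,0.15],[0.048,-0.152,0,0,0,0,0.15],[0.06,-0.19,0,0,0,0,0.15],[0.072,-0.228,0,0,0,0,0.15],[0.084,-0.266,0,0,0,0,0.15],[0.095,-0.304,0,0,0,0,0.15]])

```text
t: 33.53
tcp_pos: [427.1, -211.4, 227.6]
tcp_rot: [180.0, -0.0, -180.0]
force: [1.3, 0.3, 0.6]
grip_width: 0.85
finger_force: 0.0
```

Call:
apply_moves(increments=[[0.012,-0.038,0,0,0,0,0.15],[0.023,-0.074,0,0,0,0,0.15],[0.033,-0.105,0,0,0,0,0.15],[0.039,-0.125,0,0,0,0,0.15],[0.042,-0.134,0,0,0,0,0.15],[0.042,-0.134,0,0,0,0,0.15],[0.042,-0.134,0.03,0,0,0,0.15],[0.042,-0.134,0.064,0,0,0,0.15]])

```text
t: 34.2
tcp_pos: [388.0, -344.1, 165.0]
tcp_rot: [-179.8, 0.2, -180.0]
force: [1.9, -0.6, -1.1]
grip_width: 0.848
finger_force: 0.0
```

Call:
apply_moves(increments=[[0,0,0.03,0,0,0,0.15],[0,0,0.06,0,0,0,0.15],[0,0,0.09,0,0,0,0.15],[0,0,0.106,0,0,0,0.15],[0,0,0.11,0,0,0,0.15],[0,0,0.11,0,0,0,1],[0,0,0.11,0,0,0,1],[0,0,0.11,0,0,0,1]])

```text
t: 34.87
tcp_pos: [387.5, -344.2, 55.7]
tcp_rot: [-179.9, 0.1, -180.0]
force: [-0.4, 0.0, -2.4]
grip_width: 0.592
finger_force: 62.5
```

Call:
apply_moves(increments=[[0,0,0,0,0,0,1],[0,0,0,0,0,0,1]])

```text
t: 35.03
tcp_pos: [387.4, -344.4, 55.4]
tcp_rot: [-179.9, 0.1, -180.0]
force: [0.4, 0.5, 4.5]
grip_width: 0.589
finger_force: 63.1
```

Call:
apply_moves(increments=[[0,0,-0.02,0,0,0,1],[0,0,-0.05,0,0,0,1],[0,0,-0.085,0,0,0,1],[0,0,-0.12,0,0,0,1],[0,0,-0.155,0,0,0,1],[0,0,-0.185,0,0,0,1],[0,0,-0.2,0,0,0,1],[0,0,-0.2,0,0,0,1]])

```text
t: 35.7
tcp_pos: [387.9, -345.4, 258.3]
tcp_rot: [-179.7, 0.3, -180.0]
force: [0.5, 0.1, -2.9]
grip_width: 0.588
finger_force: 63.3
```

Call:
apply_moves(increments=[[-0.007,0.02,0,0,0,0,1],[-0.02,0.055,0,0,0,0,1],[-0.032,0.09,0,0,0,0,1],[-0.044,0.125,0,0,0,0,1],[-0.057,0.16,0,0,0,0,1],[-0.069,0.195,0,0,0,0,1],[-0.082,0.23,0,0,0,0,1],[-0.094,0.265,0,0,0,0,1]])

```text
t: 36.37
tcp_pos: [480.3, -77.0, 253.1]
tcp_rot: [180.0, -0.1, 180.0]
force: [0.5, 0.1, -1.7]
grip_width: 0.586
finger_force: 63.4
```

Call:
apply_moves(increments=[[-0.012,0.035,0,0,0,0,1],[-0.025,0.07,0,0,0,0,1],[-0.037,0.105,0,0,0,0,1],[-0.05,0.14,0,0,0,0,1],[-0.062,0.175,0,0,0,0,1],[-0.075,0.21,0,0,0,0,1],[-0.087,0.245,0,0,0,0,1],[-0.099,0.28,0,0,0,0,1]])

```text
t: 37.03
tcp_pos: [579.2, 202.8, 252.6]
tcp_rot: [-180.0, -0.1, -180.0]
force: [0.6, -0.7, -2.7]
grip_width: 0.589
finger_force: 63.4
```

Call:
apply_moves(increments=[[-0.011,0.03,0,0,0,0,1],[-0.022,0.06,0,0,0,0,1],[-0.029,0.08,0,0,0,0,1],[-0.033,0.091,0,0,0,0,1],[-0.033,0.091,0.015,0,0,0,1],[-0.033,0.091,0.045,0,0,0,1],[-0.033,0.091,0.08,0,0,0,1],[-0.033,0.091,0.11,0,0,0,1]])

```text
t: 37.7
tcp_pos: [611.3, 291.8, 140.8]
tcp_rot: [-180.0, -0.1, -180.0]
force: [-0.1, 0.4, -2.5]
grip_width: 0.589
finger_force: 63.5
```

Call:
apply_moves(increments=[[0,0,0.03,0,0,0,1],[0,0,0.055,0,0,0,1],[0,0,0.075,0,0,0,1],[0,0,0.083,0,0,0,1],[0,0,0.086,0,0,0,1],[0,0,0.086,0,0,0,1],[0,0,0.086,0,0,0,0.35],[0,0,0.086,0,0,0,0.35]])

```text
t: 38.37
tcp_pos: [612.7, 292.1, 58.4]
tcp_rot: [180.0, 0.0, -180.0]
force: [0.8, -0.6, -0.7]
grip_width: 0.649
finger_force: 0.0
```

Call:
apply_moves(increments=[[0,0,0,0,0,0,0.35],[0,0,-0.02,0,0,0,0.35],[0,0,-0.06,0,0,0,0.35],[0,0,-0.1,0,0,0,0.35],[0,0,-0.14,0,0,0,0.35],[0,0,-0.17,0,0,0,0.35],[0,0,-0.17,0,0,0,0.35]])

```text
t: 38.95
tcp_pos: [615.5, 293.1, 236.2]
tcp_rot: [179.8, 0.6, -180.0]
force: [1.0, -0.4, 1.1]
grip_width: 0.651
finger_force: 0.0
```

Call:
apply_moves(increments=[[0.001,-0.02,0,0,0,0,0.15],[0.003,-0.055,0,0,0,0,0.15],[0.005,-0.093,0,0,0,0,0.15],[0.007,-0.131,0,0,0,0,0.15],[0.009,-0.169,0,0,0,0,0.15],[0.011,-0.207,0,0,0,0,0.15],[0.013,-0.245,0,0,0,0,0.15],[0.014,-0.283,0,0,0,0,0.15]])

```text
t: 39.62
tcp_pos: [598.3, 7.3, 228.5]
tcp_rot: [-180.0, 0.0, -180.0]
force: [0.7, 0.6, -0.5]
grip_width: 0.847
finger_force: 0.0
```

Call:
apply_moves(increments=[[0.002,-0.038,0,0,0,0,0.15],[0.004,-0.076,0,0,0,0,0.15],[0.006,-0.114,0,0,0,0,0.15],[0.008,-0.152,0,0,0,0,0.15],[0.01,-0.19,0,0,0,0,0.15],[0.012,-0.228,0,0,0,0,0.15],[0.014,-0.266,0,0,0,0,0.15],[0.016,-0.304,0,0,0,0,0.15]])

```text
t: 40.28
tcp_pos: [582.3, -296.9, 228.4]
tcp_rot: [-180.0, 0.0, -180.0]
force: [0.9, -0.4, -0.1]
grip_width: 0.849
finger_force: 0.0
```

Call:
apply_moves(increments=[[0.001,-0.03,0,0,0,0,0.15],[0.002,-0.05,0,0,0,0,0.15],[0.003,-0.061,0,0,0,0,0.15],[0.003,-0.061,0,0,0,0,0.15],[0.003,-0.061,0.03,0,0,0,0.15],[0.003,-0.061,0.064,0,0,0,0.15]])

```text
t: 40.78
tcp_pos: [581.5, -355.8, 166.2]
tcp_rot: [-179.8, 0.3, -179.9]
force: [0.8, -0.2, -1.5]
grip_width: 0.851
finger_force: 0.0
```

Run:
```python
from h import *
cv2.imwrite("pics/side3.png",cv2.resize(capture("side")[:,:,::-1],(800,600),interpolation=cv2.INTER_CUBIC))
```

```text
(no output)
```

View pics/side3.png

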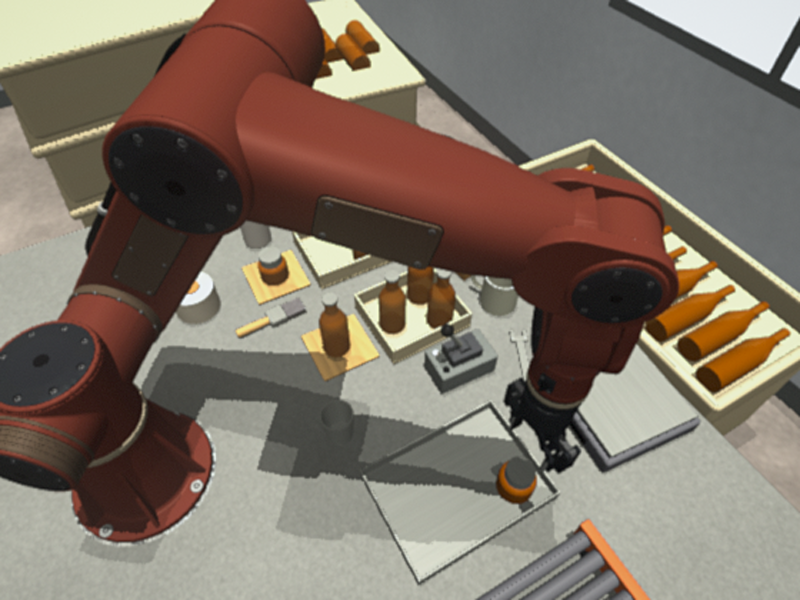

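J1 is still at (518,467), where it started. Sample jar (270,262) and bottles are all upright. Grasping J1 now.

Call:
apply_moves(increments=[[0,0,0.03,0,0,0,0.15],[0,0,0.06,0,0,0,0.15],[0,0,0.09,0,0,0,0.15],[0,0,0.106,0,0,0,0.15],[0,0,0.11,0,0,0,0.15],[0,0,0.11,0,0,0,1],[0,0,0.11,0,0,0,1],[0,0,0.11,0,0,0,1]])

```text
t: 41.5
tcp_pos: [580.8, -356.2, 56.4]
tcp_rot: [-179.9, 0.1, -180.0]
force: [-0.7, 0.5, -2.2]
grip_width: 0.592
finger_force: 62.6
```

Call:
apply_moves(increments=[[0,0,0,0,0,0,1],[0,0,0,0,0,0,1]])

```text
t: 41.67
tcp_pos: [580.8, -356.3, 56.2]
tcp_rot: [-179.9, 0.2, -180.0]
force: [-0.1, 1.4, 7.8]
grip_width: 0.587
finger_force: 63.6
```

Call:
apply_moves(increments=[[0,0,-0.02,0,0,0,1],[0,0,-0.05,0,0,0,1],[0,0,-0.085,0,0,0,1],[0,0,-0.12,0,0,0,1],[0,0,-0.155,0,0,0,1],[0,0,-0.185,0,0,0,1],[0,0,-0.2,0,0,0,1],[0,0,-0.2,0,0,0,1]])

```text
t: 42.33
tcp_pos: [581.0, -357.1, 259.0]
tcp_rot: [-179.8, 0.3, -180.0]
force: [0.9, -0.4, -3.4]
grip_width: 0.588
finger_force: 63.8
```

Call:
apply_moves(increments=[[0.002,0.02,0,0,0,0,1],[0.005,0.055,0,0,0,0,1],[0.008,0.09,0,0,0,0,1],[0.011,0.125,0,0,0,0,1],[0.014,0.16,0,0,0,0,1],[0.017,0.195,0,0,0,0,1],[0.019,0.23,0,0,0,0,1],[0.022,0.265,0,0,0,0,1]])

```text
t: 43.0
tcp_pos: [556.4, -89.2, 252.8]
tcp_rot: [180.0, -0.1, 180.0]
force: [1.6, -0.0, -3.1]
grip_width: 0.587
finger_force: 63.8
```

Call:
apply_moves(increments=[[0.003,0.035,0,0,0,0,1],[0.006,0.07,0,0,0,0,1],[0.009,0.105,0,0,0,0,1],[0.012,0.14,0,0,0,0,1],[0.015,0.175,0,0,0,0,1],[0.018,0.21,0,0,0,0,1],[0.021,0.245,0,0,0,0,1],[0.023,0.28,0,0,0,0,1]])

```text
t: 43.67
tcp_pos: [533.2, 190.5, 252.9]
tcp_rot: [-180.0, -0.1, -180.0]
force: [1.5, -0.4, -2.9]
grip_width: 0.582
finger_force: 63.8
```

Call:
apply_moves(increments=[[0.003,0.035,0,0,0,0,1],[0.006,0.07,0,0,0,0,1],[0.009,0.1,0,0,0,0,1],[0.011,0.125,0,0,0,0,1],[0.012,0.14,0,0,0,0,1],[0.012,0.146,0,0,0,0,1],[0.012,0.146,0.015,0,0,0,1],[0.012,0.146,0.045,0,0,0,1]])

```text
t: 44.33
tcp_pos: [524.3, 335.5, 211.2]
tcp_rot: [179.9, 0.3, -180.0]
force: [1.2, -0.1, -2.9]
grip_width: 0.592
finger_force: 63.9
```

Call:
apply_moves(increments=[[0,0,0.03,0,0,0,1],[0,0,0.065,0,0,0,1],[0,0,0.1,0,0,0,1],[0,0,0.125,0,0,0,1],[0,0,0.142,0,0,0,1],[0,0,0.149,0,0,0,1],[0,0,0.151,0,0,0,1],[0,0,0.151,0,0,0,1]])

```text
t: 45.0
tcp_pos: [522.2, 333.6, 58.6]
tcp_rot: [-179.9, -0.1, 180.0]
force: [0.2, -0.6, -3.2]
grip_width: 0.588
finger_force: 64.2
```

Call:
apply_moves(increments=[[0,0,0,0,0,0,0.35],[0,0,0,0,0,0,0.35],[0,0,0,0,0,0,0.35],[0,0,-0.03,0,0,0,0.35],[0,0,-0.07,0,0,0,0.35],[0,0,-0.11,0,0,0,0.35],[0,0,-0.15,0,0,0,0.35],[0,0,-0.17,0,0,0,0.35]])

```text
t: 45.67
tcp_pos: [524.1, 335.7, 233.9]
tcp_rot: [179.8, 0.3, -180.0]
force: [1.1, -0.8, 0.7]
grip_width: 0.653
finger_force: 0.0
```

Call:
apply_moves(increments=[[0.001,-0.02,0,0,0,0,1],[0.003,-0.055,0,0,0,0,1],[0.005,-0.093,0,0,0,0,1],[0.007,-0.131,0,0,0,0,1],[0.009,-0.169,0,0,0,0,1],[0.011,-0.207,0,0,0,0,1],[0.013,-0.245,0,0,0,0,1],[0.015,-0.283,0,0,0,0,1]])

```text
t: 46.33
tcp_pos: [507.4, 50.2, 228.7]
tcp_rot: [-180.0, 0.1, -180.0]
force: [1.9, -0.9, 0.3]
grip_width: 0.002
finger_force: 0.0
```

Call:
apply_moves(increments=[[0.002,-0.038,0,0,0,0,1],[0.004,-0.076,0,0,0,0,1],[0.006,-0.11,0,0,0,0,1],[0.007,-0.135,0,0,0,0,1],[0.007,-0.145,0,0,0,0,1],[0.007,-0.145,0,0,0,0,1]])

```text
t: 46.83
tcp_pos: [500.7, -95.1, 228.5]
tcp_rot: [-180.0, 0.0, 179.8]
force: [0.1, 0.2, 0.3]
grip_width: 0.002
finger_force: 0.0
```

Run:
```python
from h import *
t=capture("top"); s=capture("side")
t=cv2.resize(t[165:310,165:365,::-1],None,fx=2,fy=2); s=cv2.resize(s[100:300,150:360,::-1],None,fx=1.9,fy=1.9)
a=cv2.resize(t,(400,290)); o=np.zeros((400,800,3),np.uint8); o[:290,:400]=a; o[:380,401:800]=s[:380,:399]; cv2.imwrite("pics/f.png",o)
print(state()["tcp_pos"])
```

```text
[500.62996167 -92.59524646 228.40405738]
```

View pics/f.png

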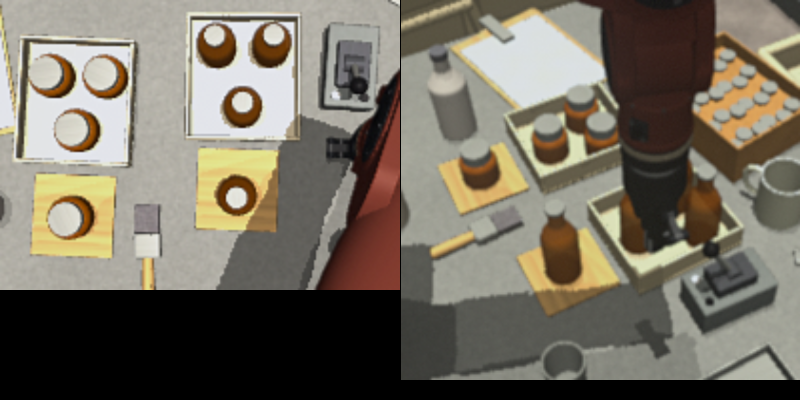

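All seen: three jars upright in tote_b, three bottles in tote_a, samples centred on the swapped boards, lever ball untouched. Now the lever.

Call:
apply_moves(increments=[[0,0,0.03,0,0,0,1],[0,0,0.06,0,0,0,1],[0,0,0.083,0,0,0,1],[-0.02,0,0.083,0,0,0,1],[-0.04,0,0.083,0,0,0,1],[-0.05,0,0.083,0,0,0,1],[-0.06,0,0.083,0,0,0,1],[-0.065,0,0.083,0,0,0,1]])

```text
t: 47.6
tcp_pos: [566.8, -91.1, 145.2]
tcp_rot: [180.0, 0.0, -179.9]
force: [-0.7, 0.2, -0.3]
grip_width: -0.004
finger_force: 0.0
```

Call:
apply_moves(increments=[[-0.01,0,0,0,0,0,1],[-0.02,0,0,0,0,0,1],[-0.03,0,0,0,0,0,1],[-0.04,0,0,0,0,0,1],[-0.05,0,0,0,0,0,1],[-0.06,0,0,0,0,0,1],[-0.07,0,0,0,0,0,1],[-0.075,0,0,0,0,0,1]])

```text
t: 48.27
tcp_pos: [641.1, -91.5, 145.2]
tcp_rot: [180.0, -0.0, -179.9]
force: [-1.5, 0.8, -0.4]
grip_width: -0.002
finger_force: 0.4
```

Call:
apply_moves(increments=[[-0.004,0,0,0,0,0,1],[-0.007,0,0,0,0,0,1],[-0.01,0,0,0,0,0,1],[-0.012,0,0,0,0,0,1],[-0.014,0,0,0,0,0,1],[-0.014,0,0,0,0,0,1]])

```text
t: 48.77
tcp_pos: [654.1, -92.9, 145.2]
tcp_rot: [180.0, -0.1, -180.0]
force: [-3.8, 0.2, 1.0]
grip_width: -0.001
finger_force: 1.6
```

Call:
apply_moves(increments=[[-0.003,0,0,0,0,0,1],[-0.005,0,0,0,0,0,1],[-0.007,0,0,0,0,0,1],[-0.008,0,0,0,0,0,1],[-0.008,0,0,0,0,0,1]])

```text
t: 49.18
tcp_pos: [655.0, -92.8, 144.8]
tcp_rot: [180.0, -0.8, 179.9]
force: [-34.4, -0.4, 18.3]
grip_width: 0.003
finger_force: 17.0
```

Call:
apply_moves(increments=[[0.02,0,0,0,0,0,1],[0.05,0,0,0,0,0,1],[0.09,0,-0.01,0,0,0,1],[0.12,-0.02,-0.04,0,0,0,1],[0.14,-0.05,-0.08,0,0,0,1],[0.16,-0.08,-0.1,0,0,0,1],[0.18,-0.1,-0.1,0,0,0,1],[0.18,-0.1,-0.1,0,0,0,1]])

```text
t: 49.85
tcp_pos: [480.8, -197.8, 248.5]
tcp_rot: [-179.7, 0.2, 179.8]
force: [0.6, -0.1, 0.1]
grip_width: 0.002
finger_force: 0.0
```

Run:
```python
from h import *
t=capture("top"); s=capture("side")
t=cv2.resize(t[165:310,165:365,::-1],(400,290)); s=cv2.resize(s[100:300,150:360,::-1],None,fx=1.9,fy=1.9)
o=np.zeros((400,800,3),np.uint8); o[:290,:400]=t; o[:380,401:800]=s[:380,:399]; cv2.imwrite("pics/g.png",o)
```

```text
(no output)
```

View pics/g.png

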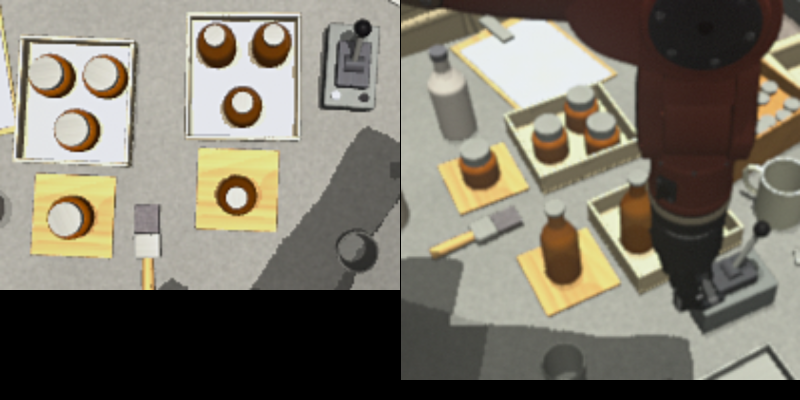

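The lever ball now sits at (346,179) px, about 82 mm farther on and against its stop. Everything else is in place.

```bash
python3 -c "
from cell import *
print(job_done())"
```

```text
the job is handed in; nothing more can be done
None
```

The samples are swapped, the three bottles are in tote_a and the three jars in tote_b. The lever is over against its stop, and the job was handed in at about 50 s with no verdict returned.

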